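# Put the sauce on to warm

## Task

Carry the small lidded sauce pot upright to the warmer and stand it centrally on the steel disc that covers its one free plate. Once it stands there released, turn the heat knob of that plate (the three heat knobs are in the same left-to-right order as the plates) until its pointer is at the large dot, and let go. Leave every other knob as it is, leave the two beakers in their places, and do not knock the soap bottle or the spice jar aside.

Things in the scene. Friction and masses are not known exactly. Their poses are not given: they have to be found in the camera images.
- warmer: White food warmer, fixed, 200 x 290 mm. Origin under its centre; x to its back, y to its left. Front: three plates, tops 38 mm up. Back: upstand, its upright face at x=0 115 mm high, above it a panel sloping up and back at 26 degrees. On it five black knobs 60 mm apart, left to right: timer (small, round), three heat knobs with bar grips, lamp (small, round).
- pot: Small lidded steel sauce pot, 63 mm across (ears to 82 mm along its y), 104 mm high, 0.17 to 0.35 kg, loose, upright. Origin at the centre of its underside, z up. On the lid (fixed, up to 67 mm) stands a black bar grip, 12 mm thick (pot x), 36 mm long (pot y), from 70 to 104 mm above the underside.
- pot_mid (a point): Centre of the pot, half-way up (52 mm above its underside, 35 mm below the middle of its bar grip); axes as the pot's.
- pot_base (a point): Centre of the pot's underside; axes as the pot's.
- disc_top (a point): Centre of the upper face of the fixed steel heat-spreader disc, 74 mm across and 4 mm thick, that lies on the one free plate of the warmer (upper face 42 mm above the worktop).
- plate_left (a point): Centre of the upper face of the warmer's left plate, 82 mm across (seen from the front; the plates are 92 mm apart). Its heat knob is the left one of the three heat knobs.
- plate_mid (a point): Centre of the upper face of the warmer's middle plate, 82 mm across (seen from the front; the plates are 92 mm apart). Its heat knob is the middle one of the three heat knobs.
- plate_right (a point): Centre of the upper face of the warmer's right plate, 82 mm across (seen from the front; the plates are 92 mm apart). Its heat knob is the right one of the three heat knobs.
- heat_left (a joint): Angle of the left heat knob, rad: 0 (first mark) to 2.4, grows clockwise as seen facing the panel; at 1.2 the pointer points straight up the slope, at 1.7 at the one large dot of its scale (the others are small). Turns with light friction (0.02 N m) and stays where it is left.
- heat_left_grip (a point): On the axis of the left heat knob, 30 mm off the panel, 5 mm below the top of its bar. z: knob axis, out of the panel (up and to the front, 26 degrees from vertical); x: along the bar to the pointer end; turns with the knob. Bar 9 mm thick (y), 34 mm long, 25 mm high, on a base 38 mm across, 10 mm high.
- heat_left_tip (a point): A point at the pointer end of the left heat knob's bar, 18 mm from its axis, 15 mm off the panel.
- heat_mid (a joint): Angle of the middle heat knob, rad: 0 (first mark) to 2.4, grows clockwise as seen facing the panel; at 1.2 the pointer points straight up the slope, at 1.7 at the one large dot of its scale (the others are small). Turns with light friction (0.02 N m) and stays where it is left.
- heat_mid_grip (a point): On the axis of the middle heat knob, 30 mm off the panel, 5 mm below the top of its bar. z: knob axis, out of the panel (up and to the front, 26 degrees from vertical); x: along the bar to the pointer end; turns with the knob. Bar 9 mm thick (y), 34 mm long, 25 mm high, on a base 38 mm across, 10 mm high.
- heat_mid_tip (a point): A point at the pointer end of the middle heat knob's bar, 18 mm from its axis, 15 mm off the panel.
- heat_right (a joint): Angle of the right heat knob, rad: 0 (first mark) to 2.4, grows clockwise as seen facing the panel; at 1.2 the pointer points straight up the slope, at 1.7 at the one large dot of its scale (the others are small). Turns with light friction (0.02 N m) and stays where it is left.
- heat_right_grip (a point): On the axis of the right heat knob, 30 mm off the panel, 5 mm below the top of its bar. z: knob axis, out of the panel (up and to the front, 26 degrees from vertical); x: along the bar to the pointer end; turns with the knob. Bar 9 mm thick (y), 34 mm long, 25 mm high, on a base 38 mm across, 10 mm high.
- heat_right_tip (a point): A point at the pointer end of the right heat knob's bar, 18 mm from its axis, 15 mm off the panel.
- timer_tip (a point): A point on the rim of the timer knob, at the left end of the row (round, 28 mm across, 21 mm high), 13 mm from its axis, 15 mm off the panel; to be left alone.
- lamp_tip (a point): A point on the rim of the lamp knob, at the right end of the row (round, 28 mm across, 21 mm high), 13 mm from its axis, 15 mm off the panel; to be left alone.
- cup_a: White beaker 76 mm across, 105 mm high, loose, standing on a plate of the warmer; origin at the centre of its underside. To be left where it is.
- cup_b: White beaker 74 mm across, 112 mm high, loose, standing on a plate of the warmer; origin at the centre of its underside. To be left where it is.
- soap: Pump bottle of hand soap, 36 x 68 mm (long side along its y), 151 mm high, loose, near the right front corner of the warmer; origin at the centre of its underside. A bystander.
- spice_b: Spice jar, 47 mm across, 98 mm high, loose, on the cooker top beyond the pot; origin at the centre of its underside. A bystander.
- lemon: Lemon, 71 x 53 x 51 mm, on the cooker top beyond the pot; does not move; origin at the centre of its underside.
Things that resemble listed ones, but are neither listed nor needed, are in the scene too. What is shaped like the pot but green is not meant.

How it is judged (in metres and radians):
On the way, in this order (a step that is already met when the one before it is completed fails the run):
1. the pot stands released and upright on the steel disc (horizontal distance between pot_base and disc_top below 0.014 m and z of pot_base in the frame of disc_top between -0.004 and 0.004 m and angle between pot_base's own z axis and vertical below 0.1 rad and linear speed of pot below 0.02 m/s and contact force between the fingers and pot below 0.1 N), for 0.3 s.
2. the heat knob of that plate points at the large dot (all of step 1 and ((horizontal distance between disc_top and plate_left below 0.02 m and value of joint heat_left between 1.56 and 1.84 rad) or (horizontal distance between disc_top and plate_mid below 0.02 m and value of joint heat_mid between 1.56 and 1.84 rad) or (horizontal distance between disc_top and plate_right below 0.02 m and value of joint heat_right between 1.56 and 1.84 rad))), for 0.2 s.
At the end, for the whole second after the job is handed in: The pot stands upright, still and released on the steel disc, centred within 14 mm; that plate's heat knob is at 1.7 within 0.14 rad. Throughout: no other knob turned over 0.16 rad (round ones 0.23), beakers within 12 mm, soap bottle and spice jar within 30 mm of their starts (all of step 2 and ((horizontal distance between disc_top and plate_left below 0.02 m and velocity of joint heat_left between -0.05 and 0.05 rad/s) or (horizontal distance between disc_top and plate_mid below 0.02 m and velocity of joint heat_mid between -0.05 and 0.05 rad/s) or (horizontal distance between disc_top and plate_right below 0.02 m and velocity of joint heat_right between -0.05 and 0.05 rad/s)) and contact force between the fingers and anything else below 0.1 N); the robot touches nothing.
It fails at once if a knob other than the heat knob of the free plate is turned ((not (horizontal distance between disc_top and plate_left below 0.02 m) and distance of heat_left_tip from where it was at the start of the episode above 0.003 m) or (not (horizontal distance between disc_top and plate_mid below 0.02 m) and distance of heat_mid_tip from where it was at the start of the episode above 0.003 m) or (not (horizontal distance between disc_top and plate_right below 0.02 m) and distance of heat_right_tip from where it was at the start of the episode above 0.003 m) or distance of any of timer_tip, lamp_tip from where it was at the start of the episode above 0.003 m).
It fails at once if a heat knob is turned before the pot stands on its plate (distance of any of heat_left_tip, heat_mid_tip, heat_right_tip from where it was at the start of the episode above 0.003 m and horizontal distance between pot_base and disc_top above 0.05 m).
It fails at once if a beaker is displaced (distance of any of cup_a, cup_b from where it was at the start of the episode above 0.012 m).
It fails at once if the soap bottle or the spice jar is knocked aside (distance of any of soap, spice_b from where it was at the start of the episode above 0.03 m).
It fails at once if the pot is tipped (angle between pot_base's own z axis and vertical above 0.4 rad).
It also fails if it takes over 53 s, if anything falls off the work surface, if the arm or the gripper's body presses on something with over 40 N, if the wrist force passes 120 N, or if a joint passes its speed limit or range.

## Robot

A 6-joint arm with a two-finger parallel gripper is mounted at the origin on a cart in front of the work surface, level with it; the furniture and walls round the work are solid. World frame = base frame: x ahead of the robot, y to its left, z up, the work surface at z = 0. Lengths are in mm, angles in rad, forces in N, time in s.
With the tool pointing down it reaches from about 275 to 1000 mm from the base axis. Payload 8.4 kg.
Tool frame: the origin (TCP) lies at the very end of the fingers, on their centre line; the grasp point (between the pads) lies r.hold_point_z behind it (r.hold_point_z is the distance from the TCP to the grasp point, in mm); x points along the fingers, z is the direction in which the jaws open and shut, and the axes are right-handed (so a half turn about x gives the same grasp; the last joint's range is limited). The gripper opens to 85 mm and grips with 20 to 120 N. Pads are 22 mm wide; open, the fingers measure 114 mm over their backs; the gripper's body (76 mm by 85 mm) begins 54 mm behind the grasp point. The pads swing forward as they close: fully open they stand 13 mm farther back than shut.
Start: joints at [1.296, 0.353, 1.633, -0, 1.155, -0.002], TCP at [168.392, 601.891, 231.281] pointing down, gripper open.
Joint ranges: [-2.63, 2.63], [-0.92, 2.1], [0.06, 2.66], [-1.3, 4.44], [0, 2.69], [-3.02, 3.02]. Speed limits (rad/s): [2.22, 2.22, 2.79, 3.14, 3.14, 3.14].

## Interface

Orientations are given as [roll, pitch, yaw] about the fixed x, y, z axes, in that order (R = Rz(yaw) Ry(pitch) Rx(roll)).
In Python, from rig import r gives the robot as it stands.
- The arm moves only by the tool jog_arm, never from a script. Its argument "series" is a list of rows, each a list of 7 numbers: the turn, a rotation vector about the tool's x, y, z in degrees, then the shift along the tool's x, y, z in cm, then the opening, from 0 (shut) to 1 (fully open). In form: [[wx, wy, wz, tx, ty, tz, fingers], ...]. A call has 1 to 20 rows; each row shifts and turns the commanded pose from where the row before left it, along the tool's axes as they then stand; what a row does not reach is not made up. A row lasts 1/10 s, in which the tool goes at most 50 mm and 8.59 degrees, less where a joint would pass 70% of its speed; a pose out of reach is approached as far as the arm can. A call with a gripper value outside its range is refused whole. The fingers move at their own pace and stop on an object; "force" is the grip in N (left out, the last holds). Time passes only in rows, so rows that do not move let the fingers close. It gives the time, the measured TCP pose, the force and the opening at its end, in the units of the state.
- r.sense(): the state, without advancing time (a new reading comes with each control period).
- r.grab_frame(name): name is "scene" or "side" or "wrist"; returns (picture, depth): 420x560x3 uint8, red, green, blue; 420x560 float32, mm along the optical axis (not along the pixel's ray), 0 where there is no reading.
- r.get_calibration(name): a dict with "mtx" (3x3 intrinsics, pixels), "position" and "rotation" of the camera in the world; the wrist camera has in their place "mount" (4x4, takes a point from camera to tool coordinates, whose origin is the TCP and whose axes are the tool frame's). Camera axes: x right, y down, z forward; pixel columns grow to the right and rows downward; lengths in mm; the calibration is good to about 2 mm. A picture is of the moment at which its call begins: read the wrist's pose just before it. get_calibration takes no time and is no camera call.
- r.sign_off(): hands the job in, once; it reports no verdict.
The state is a dict: "clock": time; "qpos": joint angles; "qvel": joint speeds; "joint_efforts": joint torques, N m; "eef_pos": TCP position; "tcp_rot": TCP orientation; "contact_force": force on the tool from outside, world axes, zero at the start; "wrist_torque": the same for the moment, N m; "opening": opening from 0.0 (shut) to 1.0 (fully open).
Only numpy, scipy, OpenCV 4.12 (cv2) and the standard library are available. Lean on these libraries where they do the work, as an engineer would, in place of code of your own. Each camera call takes 0.05 s, during which the arm holds its last target.

## Working session

There is one attempt and no reset: what is moved stays moved. The work goes in short steps, Python scripts to look and compute and a tool call to move; the robot and the scene stay as the last step left them, time stands still between calls to the robot, and variables do not carry over. Pictures are saved under pics/ and viewed, and the job is handed in when it is done.

Besides the shell and the picture viewer there is one more tool, called after "Emit:" in YAML: its name, and indented under it one key for each argument. jog_arm: Moves the arm, as the interface text tells. Its arguments: {"type":"object","properties":{"series":{"type":"array"},"force":{"type":"number"}},"required":["series"]}

```bash
ls; mkdir -p pics; cat > h.py <<'E'
import numpy as np, cv2
from rig import r
from scipy.spatial.transform import Rotation as R
def save(n,im): cv2.imwrite('pics/'+n+'.png',cv2.cvtColor(im,cv2.COLOR_RGB2BGR))
def cloud(c,d,pose=None):
    k=r.get_calibration(c); K=np.array(k['mtx'])
    v,u=np.mgrid[:420,:560]
    P=np.stack([(u-K[0,2])*d/K[0,0],(v-K[1,2])*d/K[1,1],d],-1)
    if 'mount' in k:
        M=np.array(k['mount']); P=P@M[:3,:3].T+M[:3,3]
        p,o=pose; return P@R.from_euler('xyz',o).as_matrix().T+np.array(p)
    return P@np.array(k['rotation']).T+np.array(k['position'])
E
python3 - <<'E'
from h import *
s=r.sense(); print({k:np.round(v,3) for k,v in s.items()}, r.hold_point_z)
for c in ['scene','side','wrist']:
    s=r.sense(); im,d=r.grab_frame(c); save(c+'0',im); np.savez('pics/'+c+'0',im=im,d=d,p=s['eef_pos'],o=s['tcp_rot'])
    k=r.get_calibration(c); print(c,{a:np.round(b,2).tolist() for a,b in k.items()})
E
```

```text
pics
{'clock': np.float64(0.0), 'qpos': array([ 1.296,  0.354,  1.634, -0.   ,  1.155, -0.002]), 'qvel': array([ 0.002,  0.002, -0.001,  0.   , -0.   ,  0.001]), 'joint_efforts': array([ 1.0000e-03, -6.0525e+01, -3.4206e+01,  0.0000e+00,  9.0000e-03,
        0.0000e+00]), 'eef_pos': array([168.239, 601.427, 230.545]), 'tcp_rot': array([ 3.141,  1.569, -1.844]), 'contact_force': array([-0.286,  0.539, -0.408]), 'wrist_torque': array([-0.036, -0.051, -0.005]), 'opening': np.float64(0.998)} 18.700000000000003
scene {'mtx': [[397.13, 0.0, 280.07], [0.0, 397.13, 212.14], [0.0, 0.0, 1.0]], 'position': [2.03, -1101.45, 754.55], 'rotation': [-2.14, -0.0, -0.55]}
side {'mtx': [[541.83, 0.0, 273.89], [0.0, 541.83, 206.85], [0.0, 0.0, 1.0]], 'position': [-8.31, -1359.77, 1058.53], 'rotation': [-2.23, 0.01, -0.47]}
wrist {'mtx': [[306.84, 0.0, 277.28], [0.0, 306.84, 212.42], [0.0, 0.0, 1.0]], 'mount': [[-0.0, -0.3, 0.95, -142.35], [-0.0, -0.95, -0.3, 78.11], [1.0, -0.0, 0.0, 1.18], [0.0, 0.0, 0.0, 1.0]]}
```

```bash
sed -i "s/return P@np.array(k\['rotation'\]).T/return P@R.from_euler('xyz',k['rotation']).as_matrix().T/" h.py; cat h.py | tail -3
```

```text
M=np.array(k['mount']); P=P@M[:3,:3].T+M[:3,3]
        p,o=pose; return P@R.from_euler('xyz',o).as_matrix().T+np.array(p)
    return P@R.from_euler('xyz',k['rotation']).as_matrix().T+np.array(k['position'])
```

View pics/scene0.png

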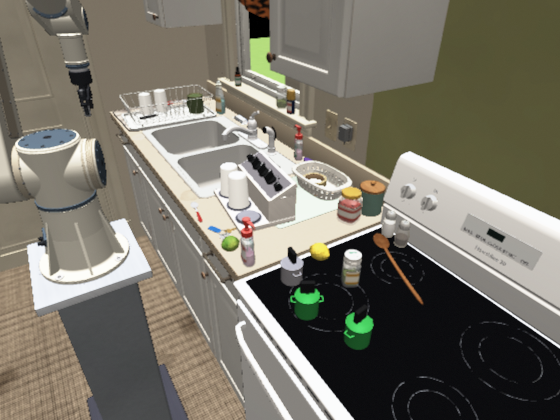

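View pics/side0.png

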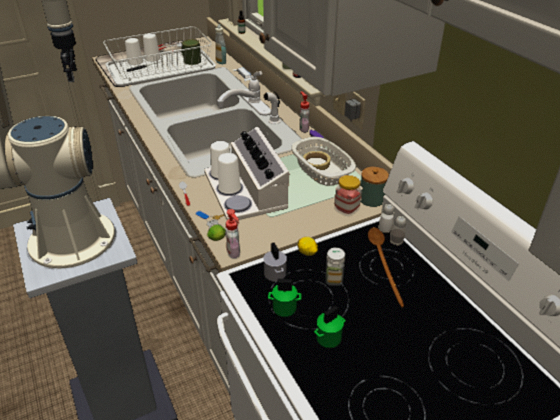

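View pics/wrist0.png

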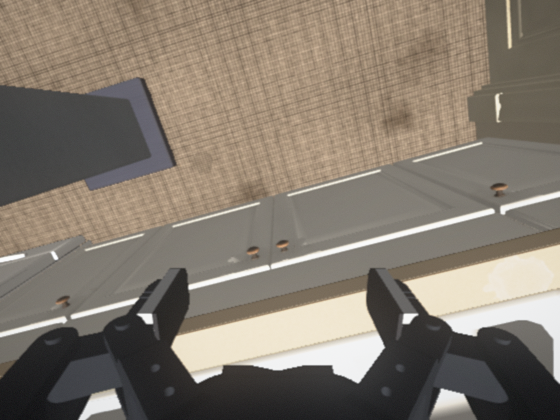

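Scene picture: the grey steel pot is at about (291,268). The green pots at (307,300) and (358,328), the dark green canister at (372,198) and the lidded jar at (350,205) could be confused with it. I choose the grey one. The disc is on the right plate at (247,215), and the soap bottle is at (247,243).

```bash
python3 - <<'E'
from h import *
for c,(x0,y0,x1,y1),n in [('scene',(190,140,380,310),'sc'),('side',(180,110,370,290),'si')]:
    z=np.load(f'pics/{c}0.npz'); im=z['im'][y0:y1,x0:x1]; save('c_'+n,cv2.resize(im,None,fx=3.3 if n=='si' else 3.5,fy=3.3 if n=='si' else 3.5,interpolation=cv2.INTER_CUBIC))
    P=cloud(c,z['d'])
    for (u,v) in {'scene':[(247,215),(291,273),(292,255),(238,190),(247,240),(352,270),(318,250),(215,280),(265,180),(230,243)],'side':[(238,203),(275,267),(275,248),(228,175),(233,235),(335,265),(307,245),(262,150),(216,231)]}[c]: print(c,u,v,P[v,u].round())
E
```

```text
scene 247 215 [ 489. -105.   42.]
scene 291 273 [ 451. -431.   51.]
scene 292 255 [ 460. -420.  101.]
scene 238 190 [488. -48. 110.]
scene 247 240 [ 393. -292.   94.]
scene 352 270 [ 585. -518.   66.]
scene 318 250 [ 576. -382.   45.]
scene 215 280 [ 373.  -51. -231.]
scene 265 180 [581. -66. 130.]
scene 230 243 [ 375. -212.   40.]
side 238 203 [ 490. -114.   42.]
side 275 267 [ 458. -431.   54.]
side 275 248 [ 465. -417.  108.]
side 228 175 [489. -49. 107.]
side 233 235 [ 398. -294.   85.]
side 335 265 [ 591. -515.   75.]
side 307 245 [ 580. -387.   47.]
side 262 150 [617. -27. 150.]
side 216 231 [ 380. -204.   39.]
```

View pics/c_sc.png

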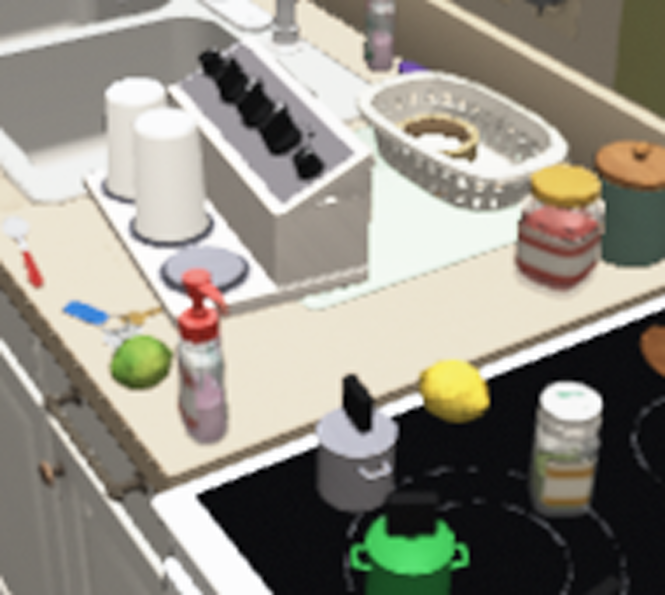

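View pics/c_si.png

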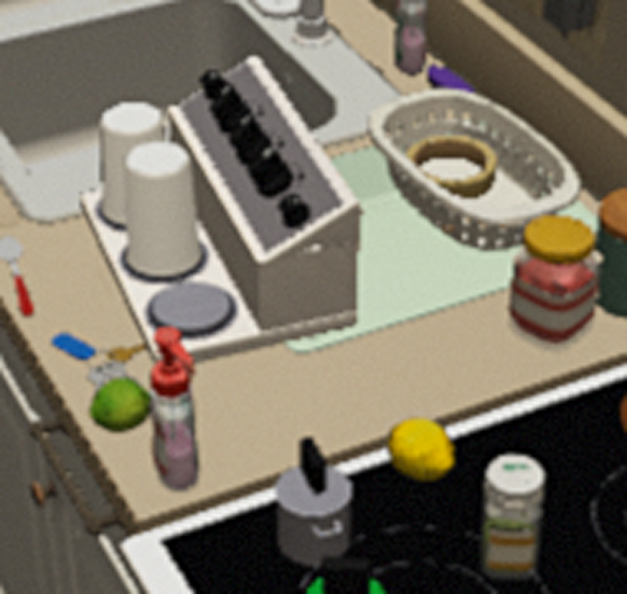

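```bash
python3 - <<'E'
from h import *
for c in ['scene','side']:
    z=np.load(f'pics/{c}0.npz'); im=z['im'].astype(int); P=cloud(c,z['d']); X,Y,Z=[P[...,i] for i in range(3)]
    br=im.max(-1)
    near=(abs(X-470)<60)&(abs(Y+420)<60)
    green=(im[...,1]>im[...,0]+30)
    m=near&(Z>72)&(br<60)&~green; q=P[m]; print(c,'bar',m.sum(),q.min(0).round(),q.max(0).round(),np.median(q,0).round())
    t=q[q[:,2]>99]; print(t.round()[:12])
    if len(q)>3:
        a=q[:,:2]-q[:,:2].mean(0); w,V=np.linalg.eigh(a.T@a/len(a)); print(np.sqrt(w),V[:,1])
    m=near&(Z>10)&(Z<72)&(br>60)&~green; q=P[m]; print('body',m.sum(),q.min(0).round(),q.max(0).round())
    rr=q[(q[:,2]>15)&(q[:,2]<58)]
    A=np.c_[2*rr[:,:2],np.ones(len(rr))]; s=np.linalg.lstsq(A,(rr[:,:2]**2).sum(1),rcond=None)[0]; print('circ',s[:2],np.sqrt(s[2]+s[0]**2+s[1]**2))
    m=(abs(X-440)<100)&(abs(Y+420)<100)&(br<50)&(Z<30); print('cooker z',np.median(Z[m]))
    # panel knobs
    m=(X>470)&(X<680)&(Y>-170)&(Y<200)&(Z>110)&(br<60); print('knobs',m.sum(),P[m].min(0).round(),P[m].max(0).round())
    m=(X>380)&(X<560)&(Y>-200)&(Y<-60)&(abs(Z-42)<3); print('disc',m.sum())
    # soap
    m=(abs(X-395)<60)&(abs(Y+285)<60)&(Z>15); q=P[m]; print('soap',q.min(0).round(),q.max(0).round())
    m=(abs(X-440)<120)&(abs(Y+540)<100)&(Z>30)&green; q=P[m]; print('green',q.min(0).round(),q.max(0).round())
E
```

```text
scene bar 93 [ 459. -427.   75.] [ 472. -391.  107.] [ 464. -413.   95.]
[[ 472. -392.  104.]
 [ 465. -393.  104.]
 [ 468. -393.  103.]
 [ 469. -397.  105.]
 [ 471. -397.  104.]
 [ 466. -391.   99.]
 [ 465. -398.  104.]
 [ 467. -398.  103.]
 [ 469. -401.  104.]
 [ 464. -398.  101.]
 [ 465. -403.  104.]
 [ 465. -408.  107.]]
[ 2.63151952 11.19997012] [0.07321086 0.99731648]
body 509 [ 437. -449.   10.] [ 499. -380.   71.]
circ [ 467.18968357 -410.85381488] 26.990709925900077
cooker z 0.3798602598636762
knobs 370 [ 562. -166.  133.] [639.  97. 519.]
disc 215
soap [ 382. -315.   15.] [ 421. -260.  154.]
green [ 395. -639.   30.] [ 493. -501.   87.]
side bar 91 [ 460. -425.   74.] [ 474. -393.  109.] [ 465. -416.   95.]
[[ 466. -398.  109.]
 [ 470. -396.  107.]
 [ 473. -395.  104.]
 [ 464. -397.  106.]
 [ 467. -396.  104.]
 [ 472. -393.  100.]
 [ 473. -396.  102.]
 [ 465. -394.   99.]
 [ 464. -402.  106.]
 [ 466. -403.  107.]
 [ 470. -402.  104.]
 [ 471. -406.  106.]]
[3.70237772 9.58042644] [-0.00696074  0.99997577]
body 398 [ 438. -446.   10.] [ 498. -375.   71.]
circ [ 465.89324407 -416.28210686] 20.519530391549278
cooker z 0.2592310042002737
knobs 490 [ 563. -164.  129.] [644.  96. 521.]
disc 286
soap [ 382. -313.   15.] [ 422. -259.  156.]
green [ 397. -640.   30.] [ 485. -498.   91.]
```

```bash
python3 - <<'E'
from h import *
s=r.sense(); Rt=R.from_euler('xyz',s['tcp_rot']).as_matrix(); print('tool axes cols\n',Rt.round(3))
for c in ['scene','side']:
    z=np.load(f'pics/{c}0.npz'); im=z['im'].astype(int); P=cloud(c,z['d']); X,Y,Z=P[...,0],P[...,1],P[...,2]
    br=im.max(-1)
    m=(X>520)&(X<660)&(Y>-170)&(Y<220)&(Z>118)&(Z<195)&(br>75)
    q=P[m]
    for k in range(12):
        A=np.c_[q[:,:2],np.ones(len(q))]; f=np.linalg.lstsq(A,q[:,2],rcond=None)[0]; e=q[:,2]-A@f; q=q[abs(e)<max(2.0,6-k*.5)]
    n=np.array([-f[0],-f[1],1]);n/=np.linalg.norm(n); print(c,'panel n',n.round(3),'tilt',np.degrees(np.arccos(n[2])),'backyaw',np.degrees(np.arctan2(-n[1],-n[0])),len(q), 'f',f)
    # height above panel
    h=(P-np.array([0,0,f[2]]))@n
    m=(X>520)&(X<670)&(Y>-170)&(Y<220)&(h>3)&(h<40)&(br<70)&(Z>100)&(Z<220)
    q=P[m]; print('knob pts',len(q),q.min(0).round(),q.max(0).round())
    nl,lab,st,cen=cv2.connectedComponentsWithStats(m.astype(np.uint8))
    for i in range(1,nl):
        if st[i,4]>8: print(cen[i].round(1),st[i],P[lab==i].mean(0).round(1),'h',h[lab==i].max().round(1))
    # upstand face / plates plane edges
    ang=np.arctan2(-n[1],-n[0]); ex=np.array([np.cos(ang),np.sin(ang)]); ey=np.array([-ex[1],ex[0]])
    # disc mask
    m=(X>380)&(X<560)&(Y>-200)&(Y<-50)&(abs(Z-42)<2.5)&(im.max(-1)<175)
    nl,lab,st,cen=cv2.connectedComponentsWithStats(m.astype(np.uint8)); i=1+st[1:,4].argmax(); q=P[lab==i]; print('disc',st[i],q.min(0),q.max(0),q.mean(0)); print(im[lab==i].mean(0))
E
```

```text
tool axes cols
 [[-0.    -0.963  0.269]
 [-0.001  0.269  0.963]
 [-1.     0.    -0.001]]
scene panel n [-0.399  0.045  0.916] tilt 23.697983886856093 backyaw -6.397443694247075 397 f [ 4.36194094e-01 -4.89073010e-02 -1.25478461e+02]
knob pts 349 [ 562. -166.  133.] [616.  97. 174.]
[261.6 169.3] [247 155  29  29 302] [589.3 -27.3 152.3] h 36.4
[277.4 186.6] [274 183   8   8  47] [ 575.1 -155.6  148.3] h 22.7
disc [252 214   9   9  17] [ 483.81541452 -152.42284966   39.53854262] [ 525.00951098 -120.72877087   44.31326027] [ 501.8492153  -141.70801591   41.68676717]
[123.05882353 119.52941176 128.        ]
side panel n [-0.376  0.035  0.926] tilt 22.21491862906487 backyaw -5.381263168638558 389 f [ 4.06596286e-01 -3.83005162e-02 -1.05711836e+02]
knob pts 434 [ 563. -164.  136.] [617.  96. 175.]
[254.  150.7] [240 131  28  39 376] [590.8 -23.5 153.8] h 39.4
[268.3 173. ] [264 169  10   9  57] [ 577.4 -152.9  149.8] h 23.1
disc [224 195  26  18 203] [ 447.34427742 -153.47725215   39.51214652] [529.59880299 -73.81477987  44.49619455] [ 487.81543682 -112.28726      42.0455788 ]
[133.27586207 129.69458128 135.20197044]
```

Emit:
jog_arm:
  series:
    - [8.27, 0, 0, 0, 0, 0, 1]
    - [8.27, 0, 0, 0, 0, 0, 1]
    - [8.27, 0, 0, 0, 0, 0, 1]
    - [8.27, 0, 0, 0, 0, 0, 1]
    - [8.27, 0, 0, 0, 0, 0, 1]
    - [8.27, 0, 0, 0, 0, 0, 1]
    - [8.27, 0, 0, 0, 0, 0, 1]
    - [8.27, 0, 0, 0, 0, 0, 1]
    - [8.27, 0, 0, 0, 0, 0, 1]

```text
clock: 1.05
eef_pos: [168.3, 601.7, 230.9]
tcp_rot: [-1.869, 1.57, -1.876]
contact_force: [0.2, -0.9, 0.4]
opening: 0.999
```

Emit:
jog_arm:
  series:
    - [0, 0, 0, -0.2, -3.5, 1.65, 1]
    - [0, 0, 0, -0.2, -3.5, 1.65, 1]
    - [0, 0, 0, -0.2, -3.5, 1.65, 1]
    - [0, 0, 0, -0.2, -3.5, 1.65, 1]
    - [0, 0, 0, -0.2, -3.5, 1.65, 1]
    - [0, 0, 0, -0.2, -3.5, 1.65, 1]
    - [0, 0, 0, -0.2, -3.5, 1.65, 1]
    - [0, 0, 0, -0.2, -3.5, 1.65, 1]
    - [0, 0, 0, -0.2, -3.5, 1.65, 1]
    - [0, 0, 0, -0.2, -3.5, 1.65, 1]
    - [0, 0, 0, -0.2, -3.5, 1.65, 1]
    - [0, 0, 0, -0.2, -3.5, 1.65, 1]
    - [0, 0, 0, -0.2, -3.5, 1.65, 1]
    - [0, 0, 0, -0.2, -3.5, 1.65, 1]
    - [0, 0, 0, -0.2, -3.5, 1.65, 1]
    - [0, 0, 0, -0.2, -3.5, 1.65, 1]
    - [0, 0, 0, -0.2, -3.5, 1.65, 1]
    - [0, 0, 0, -0.2, -3.5, 1.65, 1]
    - [0, 0, 0, -0.2, -3.5, 1.65, 1]
    - [0, 0, 0, 0, 0, 0, 1]

```text
clock: 3.05
eef_pos: [482.9, -66.9, 269.5]
tcp_rot: [-0.815, 1.569, -0.819]
contact_force: [0.3, 0.1, -0.7]
opening: 1.002
```

```bash
cat >> h.py <<'E'
def shot(n):
    s=r.sense(); im,d=r.grab_frame('wrist'); save(n,im); np.savez('pics/'+n,im=im,d=d,p=s['eef_pos'],o=s['tcp_rot'])
    print(n,s['clock'],np.round(s['eef_pos'],1)); print(R.from_euler('xyz',s['tcp_rot']).as_matrix().round(3))
E
python3 - <<'E'
from h import *
shot('w1')
E
```

```text
w1 3.05 [482.9 -66.9 269.5]
[[ 0.001  0.004  1.   ]
 [-0.001  1.    -0.004]
 [-1.    -0.001  0.001]]
```

View pics/w1.png

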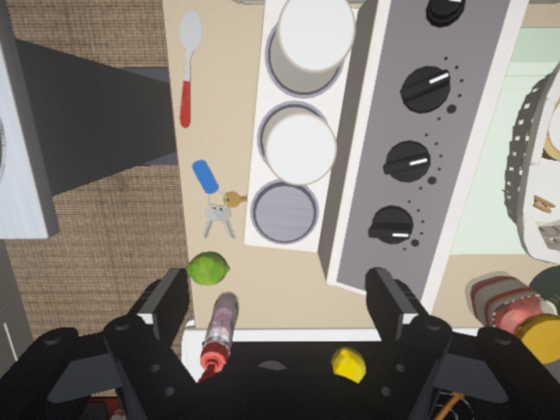

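Wrist view: disc at (285,212) on the right (free) plate, with the beakers on the other two. The right heat knob is at (392,227), pointer to image right, large dot at (415,243). The lamp knob is partly behind the finger at (378,280).

```bash
python3 - <<'E'
from h import *
z=np.load('pics/w1.npz'); im=z['im']; d=z['d']; P=cloud('wrist',d,(z['p'],z['o'])); X,Y,Z=P[...,0],P[...,1],P[...,2]
k=r.get_calibration('wrist');K=np.array(k['mtx']);M=np.array(k['mount']);Rt=R.from_euler('xyz',z['o']).as_matrix()
C=Rt@M[:3,3]+z['p']; Rc=Rt@M[:3,:3]; print('cam',C.round())
def ray(u,v,pn,p0):
    w=Rc@np.array([(u-K[0,2])/K[0,0],(v-K[1,2])/K[1,1],1]); return C+w*((p0-C)@pn)/(w@pn)
cr=lambda n,x0,y0,x1,y1,f: save(n,cv2.resize(im[y0:y1,x0:x1],None,fx=f,fy=f,interpolation=cv2.INTER_CUBIC))
cr('w1a',240,160,440,300,4)
g=cv2.cvtColor(im,cv2.COLOR_RGB2GRAY)
# white base region z~38
def ck(u,v): print((u,v),im[v,u],P[v,u].round(1))
for u,v in [(285,212),(285,180),(322,228),(360,200),(350,270),(412,200),(392,240),(395,220),(415,243),(300,150),(315,35),(320,235),(335,250)]: ck(u,v)
# panel plane
m=(X>520)&(X<660)&(Y>-200)&(Y<220)&(Z>110)&(Z<195)&(g>80)&(g<130)
q=P[m]; rng=np.random.default_rng(0); best=0
for _ in range(300):
    a=q[rng.choice(len(q),3,0)]; n=np.cross(a[1]-a[0],a[2]-a[0]); L=np.linalg.norm(n)
    if L<1: continue
    n/=L; i=abs((q-a[0])@n)<1.5
    if i.sum()>best: best=i.sum(); I=i
q=q[I];c0=q.mean(0);n=np.linalg.svd(q-c0,full_matrices=0)[2][2];n*=np.sign(n[2])
print('panel',len(q),n.round(3),np.degrees(np.arccos(n[2])),'yaw',np.degrees(np.arctan2(-n[1],-n[0])),c0.round(1))
E
```

```text
cam [483.  12. 412.]
(285, 212) [168 167 177] [ 492.7 -105.    42.4]
(285, 180) [218 215 206] [489.7 -42.1 148.5]
(322, 228) [118 113 106] [ 540.3 -127.    41.9]
(360, 200) [146 140 143] [564.4 -68.3 120.2]
(350, 270) [147 142 145] [ 559.2 -144.3  121.9]
(412, 200) [145 140 142] [606.2 -62.9 140.9]
(392, 240) [57 56 56] [ 590.3 -100.4  145.5]
(395, 220) [56 56 55] [591.2 -80.8 144.8]
(415, 243) [60 59 59] [ 612.  -103.3  146.2]
(300, 150) [237 238 239] [502.4 -16.5 147.9]
(315, 35) [232 233 234] [513.1  71.4 140.9]
(320, 235) [153 148 141] [ 538.7 -138.3   37.7]
(335, 250) [241 238 234] [ 543.6 -124.3  115.3]
panel 966 [-0.446  0.054  0.893] 26.696550848401948 yaw -6.895213630059316 [608.2  -2.6 138.2]
```

View pics/w1a.png

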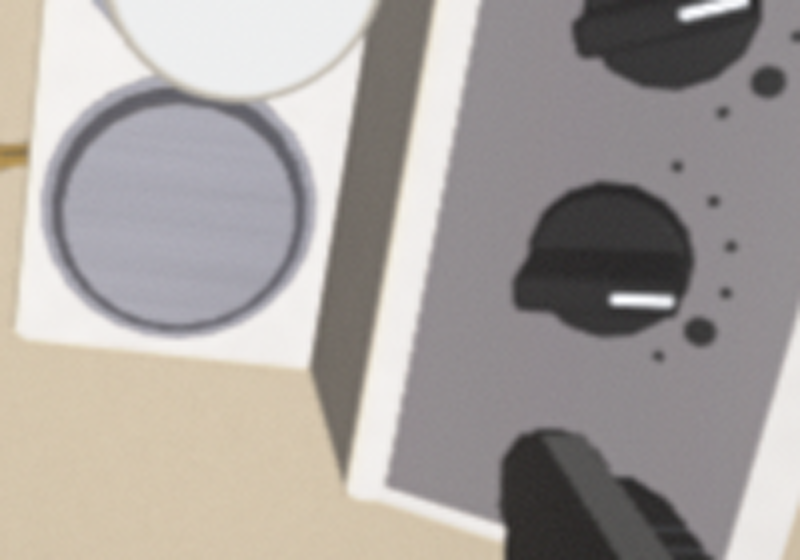

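```bash
cat > meas.py <<'E'
from h import *
def setup(n):
    z=np.load(f'pics/{n}.npz');k=r.get_calibration('wrist');K=np.array(k['mtx']);M=np.array(k['mount']);Rt=R.from_euler('xyz',z['o']).as_matrix()
    C=Rt@M[:3,3]+z['p']; Rc=Rt@M[:3,:3]
    def ray(u,v,pn,p0):
        w=Rc@np.array([(u-K[0,2])/K[0,0],(v-K[1,2])/K[1,1],1]); return C+w*((p0-C)@pn)/(w@pn)
    return z['im'],z['d'],cloud('wrist',z['d'],(z['p'],z['o'])),ray
E
python3 - <<'E'
from meas import *
im,d,P,ray=setup('w1'); X,Y,Z=P[...,0],P[...,1],P[...,2]
up=np.array([0,0,1.])
g=cv2.cvtColor(im,cv2.COLOR_RGB2GRAY)
# disc inner contour
m=((g>140)&(g<190)&(abs(Z-42)<4)&(abs(X-490)<60)&(abs(Y+105)<60)).astype(np.uint8)
m=cv2.morphologyEx(m,cv2.MORPH_OPEN,np.ones((3,3)))
nl,lab,st,cen=cv2.connectedComponentsWithStats(m);i=1+st[1:,4].argmax();print(st[i],cen[i])
cs=cv2.findContours((lab==i).astype(np.uint8),0,1)[0];c=max(cs,key=len)
W=np.array([ray(u,v,up,up*42)[:2] for u,v in c[:,0]])
A=np.c_[2*W,np.ones(len(W))]; s=np.linalg.lstsq(A,(W**2).sum(1),rcond=None)[0]; rr=np.sqrt(s[2]+s[0]**2+s[1]**2); e=np.hypot(*(W-s[:2]).T)-rr
for _ in range(4):
    k=abs(e)<2; s=np.linalg.lstsq(A[k],(W[k]**2).sum(1),rcond=None)[0]; rr=np.sqrt(s[2]+s[0]**2+s[1]**2); e=np.hypot(*(W-s[:2]).T)-rr
print('disc',s[:2],rr,k.sum(),len(k))
# warmer right-front edge corners on z=~34? from crop
c4=lambda a,b:(240+a/4,160+b/4)
print('front edge', [ray(*c4(*p),up,up*36).round(1) for p in [(18,335),(42,10)]],'right edge',ray(*c4(310,368),up,up*36).round(1))
# panel front edge (z=115): top white edge
a,b=ray(*c4(348,497),up,up*115),ray(*c4(435,0),up,up*115); print('face edge',a.round(1),b.round(1),'yaw',np.degrees(np.arctan2(-(b-a)[0],(b-a)[1])))
a2=ray(385,0,up,up*115);print(a2)
for yaw in (-6.,-7.):
    t=np.radians(26);y=np.radians(yaw)
    n=np.array([-np.sin(t)*np.cos(y),-np.sin(t)*np.sin(y),np.cos(t)]); p0=a
    ex=np.array([np.cos(t)*np.cos(y),np.cos(t)*np.sin(y),np.sin(t)]); ey=np.cross(n,ex)
    pts=[(677,166),(713,201),(730,246),(725,293),(700,331),(658,356)]
    D=np.array([ray(*c4(*p),n,p0) for p in pts]); q=np.c_[(D-p0)@ex,(D-p0)@ey]
    A=np.c_[2*q,np.ones(6)]; s=np.linalg.lstsq(A,(q**2).sum(1),rcond=None)[0]; print(yaw,'dots circle',s[:2],np.sqrt(s[2]+s[0]**2+s[1]**2)); cc=p0+s[0]*ex+s[1]*ey; print('knob base',cc.round(1))
    print('dot angles',(1.2-np.arctan2(q[:,1]-s[1],q[:,0]-s[0])).round(2))
    for h in (35,):
        L=[ray(*c4(*p),n,p0+h*n) for p in [(611,299),(673,301)]]; qq=np.array([[(l-cc)@ex,(l-cc)@ey] for l in L]); print('bar line',qq.round(1), 'q',1.2-np.arctan2(*(qq[1]-qq[0])[::-1]))
E
```

```text
[ 256  186   57   55 2472] [284.20954693 213.04975728]
disc [ 491.68687808 -107.48854484] 35.81729597447207 157 157
front edge [array([ 439.2, -150.9,   36. ]), array([450.5, -43.3,  36. ])] right edge [ 536.6 -163.5   36. ]
face edge [ 537.  -165.3  115. ] [551.9 -29.8 115. ] yaw -6.293212983737881
[573.40285825 102.61911077 115.        ]
-6.0 dots circle [51.24571669 83.12426258] 26.69656760169648
knob base [591.5 -87.5 137.5]
dot angles [0.03 0.45 0.86 1.29 1.7  2.12]
bar line [[ 4.3  1.3]
 [16.   4. ]] q 0.9763678686783385
-7.0 dots circle [49.99037918 83.74772721] 26.669806382127163
knob base [591.8 -87.7 136.9]
dot angles [0.01 0.43 0.85 1.27 1.68 2.11]
bar line [[ 4.2  1.1]
 [15.9  4. ]] q 0.9612192951302375
```

Emit:
jog_arm:
  series:
    - [0, 0, 0, 0, -3.5, -0.15, 1]
    - [0, 0, 0, 0, -3.5, -0.15, 1]
    - [0, 0, 0, 0, -3.5, -0.15, 1]
    - [0, 0, 0, 0, -3.5, -0.15, 1]
    - [0, 0, 0, 0, -3.5, -0.15, 1]
    - [0, 0, 0, 0, -3.5, -0.15, 1]
    - [0, 0, 0, 0, -3.5, -0.15, 1]
    - [0, 0, 0, 0, -3.5, -0.15, 1]
    - [0, 0, 0, 0, -3.5, -0.15, 1]
    - [0, 0, 0, 0, -3, -0.15, 1]
    - [0, 0, 0, 0, 0, 0, 1]
    - [0, 0, 0, 0, 0, 0, 1]

```text
clock: 4.3
eef_pos: [465.7, -407.3, 268.8]
tcp_rot: [2.06, 1.569, 2.059]
contact_force: [-0.5, -0.3, -0.1]
opening: 1.004
```

```bash
python3 - <<'E'
from h import *
shot('w2')
E
```

```text
w2 4.3 [ 465.7 -407.3  268.8]
[[-0.001  0.002  1.   ]
 [ 0.001  1.    -0.002]
 [-1.     0.001 -0.001]]
```

View pics/w2.png

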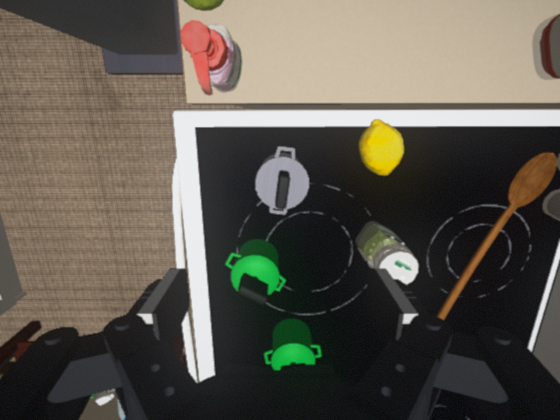

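The steel pot is at (282,182), with its bar running from (285,172) to (281,205). The nearest green pot is at (255,270), well clear of it.

```bash
python3 - <<'E'
from meas import *
im,d,P,ray=setup('w2'); X,Y,Z=P[...,0],P[...,1],P[...,2]; up=np.array([0,0,1.])
save('w2a',cv2.resize(im[130:230,220:340],None,fx=6,fy=6,interpolation=cv2.INTER_CUBIC))
g=im.max(-1)
n=(abs(X-467)<48)&(abs(Y+411)<48)
m=n&(Z>55)&(Z<90)&(g>110); q=P[m]; print('lid',m.sum(),q.min(0).round(1),q.max(0).round(1),np.median(q,0))
lid=n&(Z>50)
cs=cv2.findContours((n&(g>90)&(Z>35)).astype(np.uint8),0,1)[0]; c=max(cs,key=cv2.contourArea); print(cv2.minEnclosingCircle(c),cv2.fitEllipse(c))
b=n&(Z>92)&(g<75); q=P[b]; print('bar',b.sum(),q.min(0).round(1),q.max(0).round(1),q.mean(0).round(1))
v,u=np.nonzero(b); rect=cv2.minAreaRect(np.c_[u,v].astype(np.float32)); print(rect)
box=np.array([ray(*p,up,up*104) for p in cv2.boxPoints(rect)]);print(box.round(1))
t=q[q[:,2]>100]; a=t[:,:2]-t[:,:2].mean(0);V=np.linalg.svd(a,full_matrices=0)[2];print('top',t.mean(0).round(1),V[0],np.ptp(a@V[0]),np.ptp(a@V[1]))
E
```

```text
lid 1749 [ 440.5 -433.9   57. ] [ 501.4 -373.4   87.9] [ 469.72593466 -399.89082718   64.28208445]
((281.7038269042969, 180.0732421875), 34.004459381103516) ((282.0624694824219, 181.07733154296875), (50.375389099121094, 63.31798553466797), 7.3071184158325195)
bar 23946 [ 419.  -421.7   92.1] [ 515.  -384.5  366.6] [ 466.8 -394.   340.1]
((279.75, 368.75), (282.1355895996094, 287.0853271484375), 45.0)
[[  215.9  -632.6   104. ]
 [  469.7  -378.4   104. ]
 [  719.2  -628.5   104. ]
 [  465.2 -1047.4   104. ]]
top [ 466.8 -394.   340.4] [-0.99996137  0.00878935] 96.11372470790207 37.0190992210118
```

View pics/w2a.png

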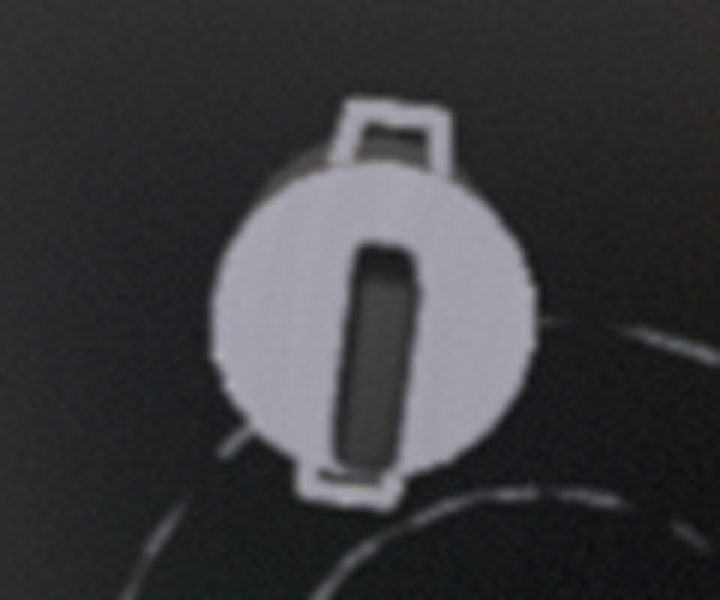

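```bash
python3 - <<'E'
from meas import *
im,d,P,ray=setup('w2');up=np.array([0,0,1.])
f=lambda a,b,z: ray(220+a/6-.4,130+b/6-.4,up,up*z).round(1)
print('lid c',f(374,319,66),'L',f(211,319,66),'R',f(537,319,66),'T',f(376,160,66),'B',f(372,478,66))
a,b=f(388,275,104),f(369,468,104);print('bar',a,b,(a+b)/2,np.degrees(np.arctan2((a-b)[0],(a-b)[1])),np.linalg.norm(a-b))
print('ears',f(398,130,55),f(350,490,55))
E
```

```text
lid c [ 470.8 -402.    66. ] L [ 439.7 -401.9   66. ] R [ 501.9 -402.1   66. ] T [ 471.1 -372.    66. ] B [ 470.5 -433.7   66. ]
bar [ 472.6 -386.4  104. ] [ 469.4 -420.4  104. ] [ 471.  -403.4  104. ] 5.376705428050817 34.150256221586396
ears [ 475.5 -367.7   55. ] [ 466.2 -439.6   55. ]
```

Emit:
jog_arm:
  series:
    - [5.5, 0, 0, 0, 0, 0, 0.6]
    - [0, 0, 0, 0, 0.48, 0.49, 0.6]
    - [0, 0, 0, 3, 0, 0, 0.6]
    - [0, 0, 0, 3, 0, 0, 0.6]
    - [0, 0, 0, 3, 0, 0, 0.6]
    - [0, 0, 0, 3, 0, 0, 0.6]
    - [0, 0, 0, 2, 0, 0, 0.6]
    - [0, 0, 0, 1, 0, 0, 0.6]
    - [0, 0, 0, 0, 0, 0, 0.6]
    - [0, 0, 0, 0, 0, 0, 0.6]
    - [0, 0, 0, 0, 0, 0, 0.6]

```text
clock: 5.45
eef_pos: [472.0, -404.5, 120.7]
tcp_rot: [-0.587, 1.569, -0.683]
contact_force: [0.7, -0.3, 0.4]
opening: 0.598
```

```bash
python3 - <<'E'
from h import *
shot('w3')
E
```

```text
w3 5.45 [ 472.  -404.5  120.7]
[[ 0.002  0.096  0.995]
 [-0.001  0.995 -0.096]
 [-1.    -0.001  0.002]]
```

View pics/w3.png

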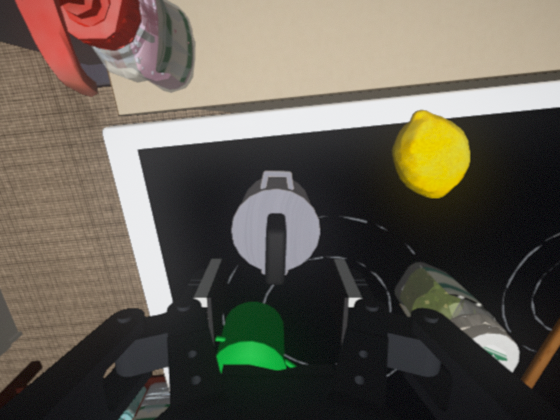

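```bash
python3 - <<'E'
from meas import *
im,d,P,ray=setup('w3');up=np.array([0,0,1.])
save('w3a',cv2.resize(im[160:310,200:360],None,fx=5,fy=4,interpolation=cv2.INTER_CUBIC))
m=(abs(P[...,2]-104)<3)&(abs(P[...,0]-471)<30)&(abs(P[...,1]+405)<35)
q=P[m];print(m.sum(),q.min(0),q.max(0),q.mean(0)); v,u=np.nonzero(m);print(u.min(),u.max(),v.min(),v.max())
print(cv2.minAreaRect(np.float32(q[:,:2])))
E
```

```text
1058 [ 463.00157176 -421.2273895   101.00663877] [ 477.89642115 -386.02358013  105.02704364] [ 470.59972616 -403.0511756   102.82758337]
265 286 228 284
((470.5125732421875, -403.78619384765625), (35.44590377807617, 11.855737686157227), 82.58143615722656)
```

View pics/w3a.png

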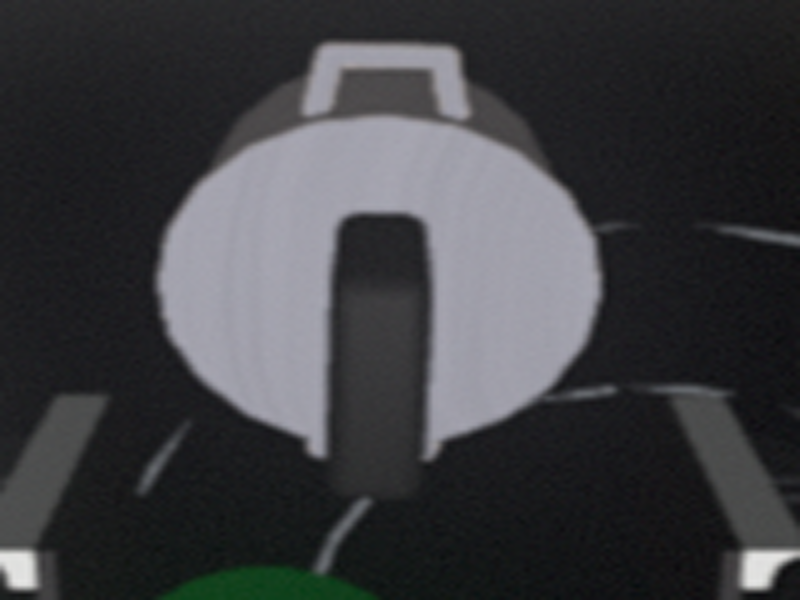

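Bar centre (470.5,-403.8) against TCP (472.0,-404.5): aligned. Descend and grip.

Emit:
jog_arm:
  series:
    - [0, 0, 0, 2, 0, -0.1, 0.6]
    - [0, 0, 0, 1.5, 0, 0, 0.6]
    - [0, 0, 0, 0.8, 0, 0, 0.6]
    - [0, 0, 0, 0.2, 0, 0, 0.6]
    - [0, 0, 0, 0, 0, 0, 0.6]
    - [0, 0, 0, 0, 0, 0, 0]
    - [0, 0, 0, 0, 0, 0, 0]
    - [0, 0, 0, 0, 0, 0, 0]
    - [0, 0, 0, 0, 0, 0, 0]
    - [0, 0, 0, 0, 0, 0, 0]
    - [0, 0, 0, 0, 0, 0, 0]
    - [0, 0, 0, 0, 0, 0, 0]
  force: 60

```text
clock: 6.7
eef_pos: [470.6, -404.3, 74.9]
tcp_rot: [-0.515, 1.57, -0.612]
contact_force: [0.4, 0.5, 5.1]
opening: 0.13
```

Emit:
jog_arm:
  series:
    - [0, 0, 0, -0.5, 0, 0, 0]
    - [0, 0, 0, -1, 0, 0, 0]
    - [0, 0, 0, -2, 0, 0, 0]
    - [0, 0, 0, -2.5, 0, 0, 0]
    - [0, 0, 0, -2.5, 0, 0, 0]
    - [0, 0, 0, -2.5, 0, 0, 0]
    - [0, 0, 0, -2, 0, 0, 0]
    - [0, 0, 0, -1, 0, 0, 0]
    - [0, 0, 0, -0.5, 0, 0, 0]
    - [0, 0, 0, 0, 0, 0, 0]
    - [0, 0, 0, 0, 0, 0, 0]

```text
clock: 7.8
eef_pos: [469.7, -403.6, 218.2]
tcp_rot: [2.526, 1.569, 2.429]
contact_force: [-0.3, -0.2, -4.1]
opening: 0.13
```

```bash
python3 - <<'E'
from h import *
shot('w4')
E
```

```text
w4 7.8 [ 469.7 -403.6  218.2]
[[-0.001  0.097  0.995]
 [ 0.001  0.995 -0.097]
 [-1.     0.001 -0.001]]
```

View pics/w4.png

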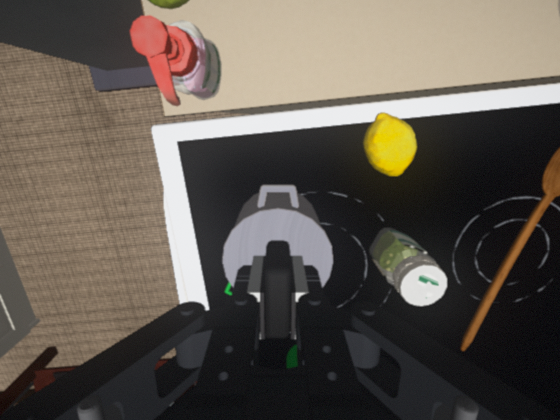

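Emit:
jog_arm:
  series:
    - [0, 0, 0, 0, 0.5, 0, 0]
    - [0, 0, 0, 0, 1, -0.02, 0]
    - [0, 0, 0, 0, 1.7, -0.05, 0]
    - [0, 0, 0, 0, 2.3, -0.05, 0]
    - [0, 0, 0, 0, 2.3, -0.05, 0]
    - [0, 0, 0, 0, 2.3, -0.05, 0]
    - [0, 0, 0, 0, 2.3, -0.05, 0]
    - [0, 0, 0, 0, 2.3, -0.05, 0]
    - [0, 0, 0, 0, 2.3, -0.05, 0]
    - [0, 0, 0, 0, 2.3, -0.05, 0]
    - [0, 0, 0, 0, 2.3, -0.05, 0]
    - [0, 0, 0, 0, 2.3, -0.05, 0]
    - [0, 0, 0, 0, 2.3, -0.05, 0]
    - [0, 0, 0, 0, 1.6, -0.05, 0]
    - [0, 0, 0, 0, 1.2, -0.05, 0]
    - [0, 0, 0, 0, 0.6, 0, 0]
    - [0, 0, 0, 0, 0, 0, 0]
    - [0, 0, 0, 0, 0, 0, 0]
    - [0, 0, 0, 0, 0, 0, 0]

```text
clock: 9.75
eef_pos: [492.2, -109.3, 219.3]
tcp_rot: [-1.388, 1.571, -1.486]
contact_force: [0.1, 0.5, -3.4]
opening: 0.128
```

```bash
python3 - <<'E'
from h import *
shot('w5')
im,d=r.grab_frame('side'); save('s5',im); np.savez('pics/s5',im=im,d=d)
im,d=r.grab_frame('scene'); save('sc5',im); np.savez('pics/sc5',im=im,d=d)
save('s5c',cv2.resize(np.load('pics/s5.npz')['im'][60:260,150:350],None,fx=3,fy=3))
E
```

```text
w5 9.75 [ 492.2 -109.3  219.3]
[[ 0.     0.097  0.995]
 [-0.     0.995 -0.097]
 [-1.    -0.     0.   ]]
```

View pics/w5.png

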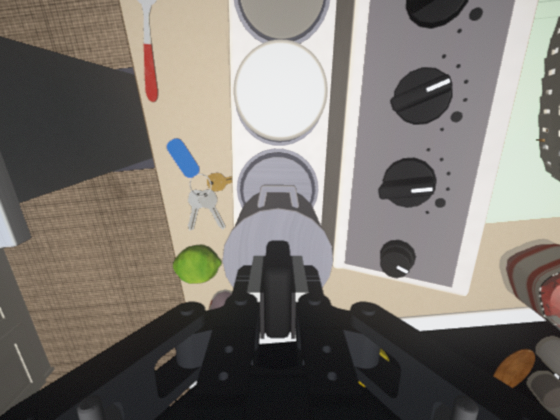

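View pics/s5c.png

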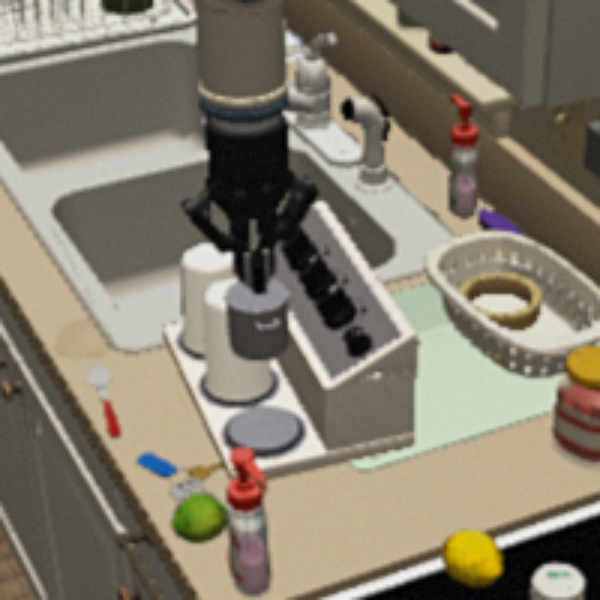

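```bash
python3 - <<'E'
from meas import *
for n in ('w1','w5'):
    im,d,P,ray=setup(n);up=np.array([0,0,1.])
    for zr in ((132,160),):
        m=(P[...,2]>zr[0])&(P[...,2]<zr[1])&(abs(P[...,0]-495)<60)&(P[...,1]>-75)&(P[...,1]<35)&(im.min(-1)>170)
        q=P[m];print(n,m.sum(),q.min(0).round(1),q.max(0).round(1),np.percentile(q[:,2],50))
im,d,P,ray=setup('w5')
m=(im.min(-1)>110)&(abs(P[...,2]-210)<8)&(abs(P[...,0]-492)<45)&(abs(P[...,1]+109)<45);q=P[m];print('lid',q.min(0).round(1),q.max(0).round(1),m.sum())
save('w5k',cv2.resize(im[140:290,340:460],None,fx=5,fy=4,interpolation=cv2.INTER_CUBIC))
E
```

```text
w1 4096 [472.4 -47.2 144.9] [532.3  14.1 152.1] 148.85734475352152
w5 7328 [472.  -46.4 144.2] [533.7  13.4 151.8] 148.88151619646123
lid [ 460.9 -127.9  202.1] [522.8 -78.  217.6] 4667
```

View pics/w5k.png

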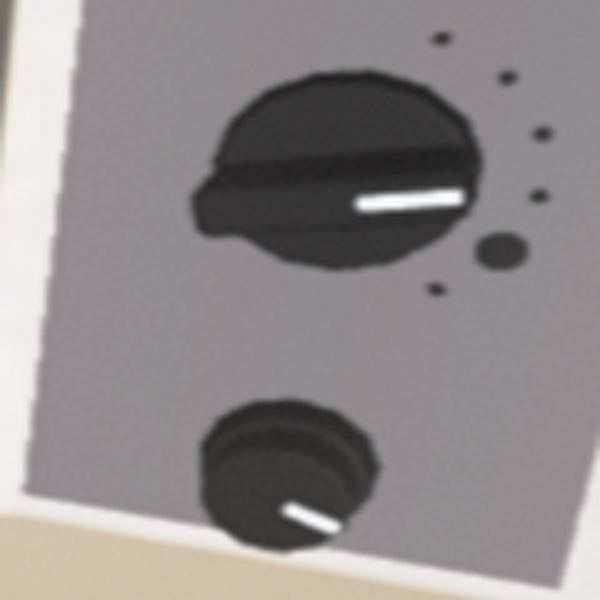

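Emit:
jog_arm:
  series:
    - [0, 0, 0, 1, 0.12, 0, 0]
    - [0, 0, 0, 2, 0, 0, 0]
    - [0, 0, 0, 2, 0, 0, 0]
    - [0, 0, 0, 2, 0, 0, 0]
    - [0, 0, 0, 1.5, 0, 0, 0]
    - [0, 0, 0, 0.8, 0, 0, 0]
    - [0, 0, 0, 0.4, 0, 0, 0]
    - [0, 0, 0, 0.2, 0, 0, 0]
    - [0, 0, 0, 0, 0, 0, 0]
    - [0, 0, 0, 0, 0, 0, 0]

```text
clock: 10.9
eef_pos: [492.8, -107.7, 120.9]
tcp_rot: [-0.136, 1.57, -0.233]
contact_force: [0.8, 0.7, -3.4]
opening: 0.127
```

```bash
python3 - <<'E'
from meas import *
im,d,P,ray=setup('w5');up=np.array([0,0,1.])
c4=lambda a,b:(340+a/5-.4,140+b/4-.4)
t=np.radians(26);y=np.radians(-6.3)
n=np.array([-np.sin(t)*np.cos(y),-np.sin(t)*np.sin(y),np.cos(t)]); 
ex=np.array([np.cos(t)*np.cos(y),np.cos(t)*np.sin(y),np.sin(t)]); ey=np.cross(n,ex)
g=im.mean(-1); m=(g>125)&(g<155)&(P[...,0]>550)&(P[...,0]<640)&(P[...,1]>-160)&(P[...,1]<40)&(P[...,2]>112)&(P[...,2]<180)
q=P[m]; off=np.median(q@n); print('plane off',off,len(q),np.std(q@n))
p0=np.array([537,-165.3,115.]); print('edge off',p0@n)
for o in (off,p0@n):
    p0=n*o
    pts=[(441,39),(507,77),(543,134),(540,196),(502,251),(436,289)]
    D=np.array([ray(*c4(*p),n,p0) for p in pts]); q=np.c_[D@ex,D@ey]
    A=np.c_[2*q,np.ones(6)]; s=np.linalg.lstsq(A,(q**2).sum(1),rcond=None)[0]; cc=s[0]*ex+s[1]*ey+p0
    print('base',cc.round(1),'r',np.sqrt(s[2]+s[0]**2+s[1]**2),'dots',(1.2-np.arctan2(q[:,1]-s[1],q[:,0]-s[0])).round(2))
    L=[ray(*c4(*p),n,p0+35*n) for p in [(357,204),(463,197)]]; qq=np.array([[(l-cc)@ex,(l-cc)@ey] for l in L]); print('bar line',qq.round(1),'q',1.2-np.arctan2(*(qq[1]-qq[0])[::-1]), 'grip',(cc+30*n).round(1))
    L=[ray(*c4(*p),n,p0+21*n) for p in [(285,508),(340,529)]];print('lamp line', [(l@ex-s[0]).round(1) for l in L],[(l@ey-s[1]).round(1) for l in L])
E
```

```text
plane off -140.8130740316535 25717 1.538996213140877
edge off -138.57401738629022
base [593.  -88.  135.5] r 26.258721323282003 dots [-0.01  0.42  0.86  1.29  1.71  2.15]
bar line [[ 3.4  1. ]
 [15.4  3.6]] q 0.9935920117248118 grip [579.9 -86.6 162.5]
lamp line [np.float64(0.8), np.float64(8.8)] [np.float64(-60.6), np.float64(-63.1)]
base [592.1 -87.5 137.6] r 26.02048764885507 dots [-0.01  0.42  0.86  1.29  1.71  2.15]
bar line [[ 3.4  1.1]
 [15.3  3.6]] q 0.9935920117248126 grip [579.  -86.1 164.5]
lamp line [np.float64(0.8), np.float64(8.7)] [np.float64(-60.0), np.float64(-62.4)]
```

Emit:
jog_arm:
  series:
    - [0, 0, 0, 0.2, 0, 0, 0]
    - [0, 0, 0, 0.1, 0, 0, 0]
    - [0, 0, 0, 0, 0, 0, 0]
    - [0, 0, 0, 0, 0, 0, 0]

```text
clock: 11.3
eef_pos: [492.5, -107.6, 117.4]
tcp_rot: [-0.1, 1.57, -0.197]
contact_force: [0.6, -0.0, -3.0]
opening: 0.134
```

Emit:
jog_arm:
  series:
    - [0, 0, 0, 0.1, 0, 0, 0]
    - [0, 0, 0, 0, 0, 0, 0]

```text
clock: 11.5
eef_pos: [492.7, -107.6, 117.4]
tcp_rot: [0.018, 1.57, -0.079]
contact_force: [-4.0, 1.6, 11.5]
opening: 0.132
```

Emit:
jog_arm:
  series:
    - [0, 0, 0, -0.1, 0, 0, 0]
    - [0, 0, 0, 0, 0, 0, 0]
    - [0, 0, 0, 0, 0, 0, 0.4]
    - [0, 0, 0, 0, 0, 0, 0.4]
    - [0, 0, 0, 0, 0, 0, 0.4]
    - [0, 0, 0, 0, 0, 0, 0.4]
    - [0, 0, 0, -1, 0, 0, 0.4]
    - [0, 0, 0, -2, 0, 0, 0.4]
    - [0, 0, 0, -3, 0, 0, 0.4]
    - [0, 0, 0, -3, 0, 0, 0.4]
    - [0, 0, 0, -2, 0, 0, 0.4]
    - [0, 0, 0, 0, 0, 0, 0.4]
    - [0, 0, 0, 0, 0, 0, 0.4]

```text
clock: 12.8
eef_pos: [492.4, -107.6, 227.8]
tcp_rot: [-0.15, 1.57, -0.247]
contact_force: [-0.7, -0.9, 0.4]
opening: 0.4
```

```bash
python3 - <<'E'
from h import *
shot('w6')
im,d=r.grab_frame('side'); np.savez('pics/s6',im=im,d=d); save('s6c',cv2.resize(im[60:260,150:350],None,fx=3,fy=3))
E
```

```text
w6 12.8 [ 492.4 -107.6  227.8]
[[ 0.001  0.097  0.995]
 [-0.     0.995 -0.097]
 [-1.    -0.     0.001]]
```

View pics/w6.png

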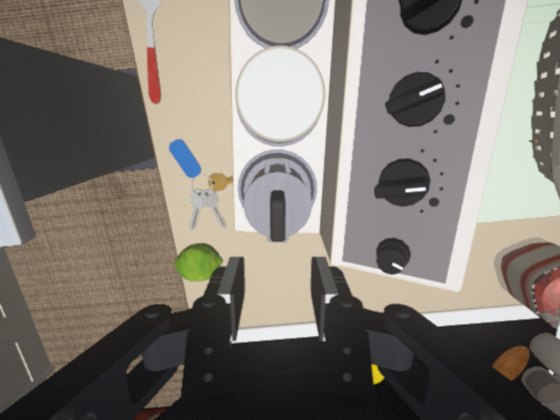

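View pics/s6c.png

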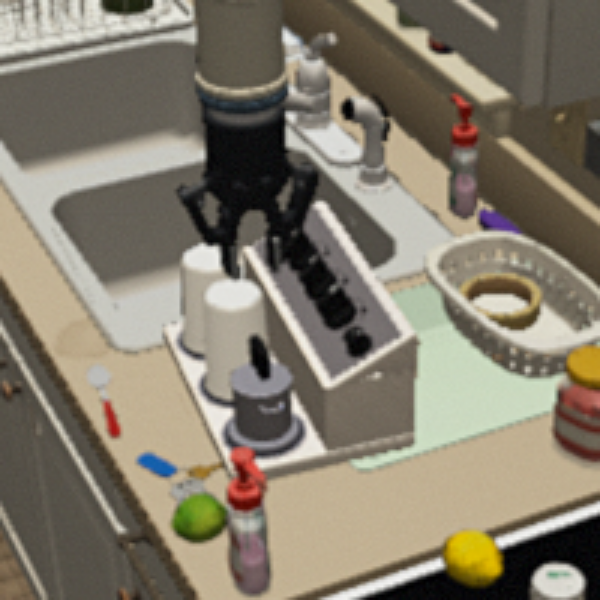

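```bash
cat > kn.py <<'E'
from meas import *
t=np.radians(26);y=np.radians(-6.3)
n=np.array([-np.sin(t)*np.cos(y),-np.sin(t)*np.sin(y),np.cos(t)])
ex=np.array([np.cos(t)*np.cos(y),np.cos(t)*np.sin(y),np.sin(t)]); ey=np.cross(n,ex)
def Rk(q):
    a=1.2-q; p=ex*np.cos(a)+ey*np.sin(a); J=ey*np.cos(a)-ex*np.sin(a)
    return np.c_[-n,-p,J]
def go(Rt,pt):
    s=r.sense(); R0=R.from_euler('xyz',s['tcp_rot']).as_matrix(); p=np.array(s['eef_pos'])
    rv=np.degrees(R.from_matrix(R0.T@Rt).as_rotvec()); print('rotvec deg',rv.round(2),np.linalg.norm(rv).round(1)); 
    print('shift cm (new axes)',(Rt.T@(pt-p)/10).round(2),'(cur axes)',(R0.T@(pt-p)/10).round(2)); print('q',np.round(s['qpos'],2))
E
python3 - <<'E'
from kn import *
im,d,P,ray=setup('w6')
m=(im.min(-1)>110)&(abs(P[...,2]-109)<8)&(abs(P[...,0]-492)<45)&(abs(P[...,1]+109)<45);q=P[m];print('lid',q.min(0).round(1),q.max(0).round(1),np.median(q[:,2]))
base=np.array([592,-87.7,137]); Rt=Rk(0.98); print(np.linalg.det(Rt)); go(Rt,base+(16+90)*n); print(base+16*n)
E
```

```text
lid [ 461.2 -153.6  101.1] [536.9 -76.2 116.1] 106.78296876553671
1.0000000000000002
rotvec deg [-99.9  -18.47 -23.38] 104.2
shift cm (new axes) [ 1.72 -5.4   1.93] (cur axes) [-0.58  3.    5.15]
q [-0.22  0.17  1.89 -0.    1.08 -0.12]
[585.02841914 -86.93033031 151.38070474]
```

Emit:
jog_arm:
  series:
    - [0, 0, 0, -0.6, 1, 1.7, 0.4]
    - [0, 0, 0, 0, 1, 1.7, 0.4]
    - [0, 0, 0, 0, 1, 1.75, 0.4]
    - [-7.685, -1.42, -1.8, 0, 0, 0, 0.4]
    - [-7.685, -1.42, -1.8, 0, 0, 0, 0.4]
    - [-7.685, -1.42, -1.8, 0, 0, 0, 0.4]
    - [-7.685, -1.42, -1.8, 0, 0, 0, 0.4]
    - [-7.685, -1.42, -1.8, 0, 0, 0, 0.4]
    - [-7.685, -1.42, -1.8, 0, 0, 0, 0.4]
    - [-7.685, -1.42, -1.8, 0, 0, 0, 0.4]
    - [-7.685, -1.42, -1.8, 0, 0, 0, 0.4]
    - [-7.685, -1.42, -1.8, 0, 0, 0, 0.4]
    - [-7.685, -1.42, -1.8, 0, 0, 0, 0.4]
    - [-7.685, -1.42, -1.8, 0, 0, 0, 0.4]
    - [-7.685, -1.42, -1.8, 0, 0, 0, 0.4]
    - [-7.685, -1.42, -1.8, 0, 0, 0, 0.4]
    - [0, 0, 0, 0, 0, 0, 0.4]
    - [0, 0, 0, 0, 0, 0, 0.4]

```text
clock: 14.7
eef_pos: [545.9, -82.9, 232.4]
tcp_rot: [-1.786, 1.118, -0.114]
contact_force: [-0.4, -0.3, -0.6]
opening: 0.4
```

```bash
python3 - <<'E'
from kn import *
base=np.array([592,-87.7,137]); go(Rk(0.98),base+(16+90)*n); shot('w7')
E
```

```text
rotvec deg [-0.52 -0.09 -0.1 ] 0.5
shift cm (new axes) [0.01 0.01 0.04] (cur axes) [0.01 0.01 0.04]
q [-0.17  0.04  2.12  0.05  0.54 -1.87]
w7 14.7 [545.9 -82.9 232.4]
[[ 0.434 -0.897 -0.079]
 [-0.05  -0.112  0.993]
 [-0.899 -0.427 -0.093]]
```

View pics/w7.png

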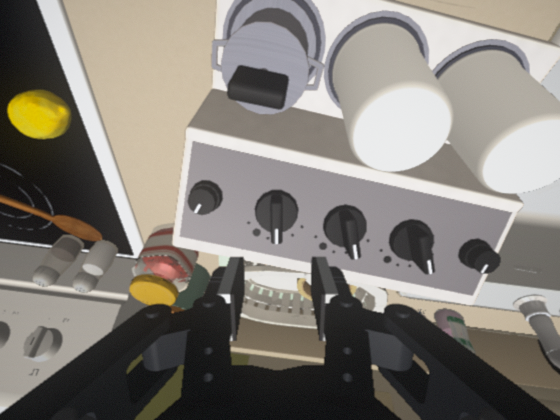

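The right heat knob at (277,210) has its bar aligned with the tool's vertical image axis. The lamp knob is at (204,197) and the middle heat knob at (346,224). The pot stands at (265,60).

```bash
python3 - <<'E'
from kn import *
im,d,P,ray=setup('w7')
save('w7a',cv2.resize(im[175:260,230:330],None,fx=7,fy=7,interpolation=cv2.INTER_CUBIC))
g=im.mean(-1); m=(g>115)&(g<165)&(P[...,0]>550)&(P[...,0]<640)&(P[...,1]>-160)&(P[...,1]<40)&(P[...,2]>112)&(P[...,2]<180)
q=P[m]; print('off',np.median(q@n),np.std(q@n),len(q))
c0=q.mean(0);nn=np.linalg.svd((q-c0),full_matrices=0)[2][2];print(nn*np.sign(nn[2]),n)
E
```

```text
off -140.64585317881813 2.3829151552667427 15456
[-0.43921797  0.05229165  0.89685738] [-0.4357238   0.04810436  0.89879405]
```

View pics/w7a.png

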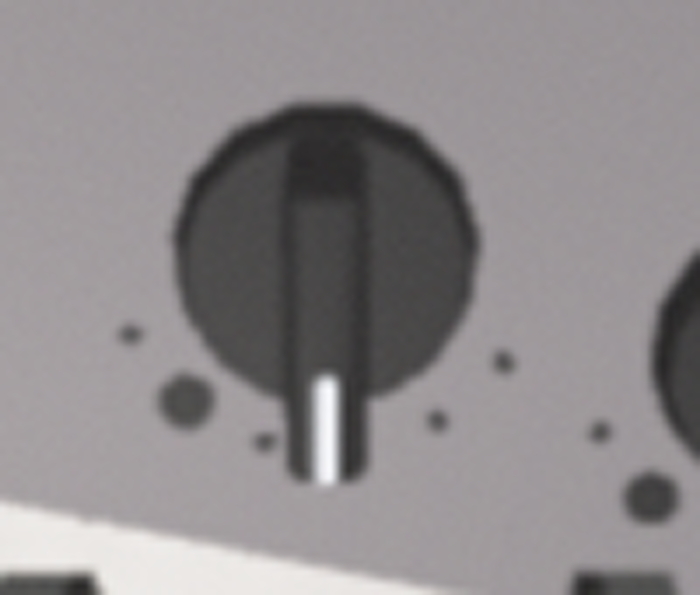

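```bash
python3 - <<'E'
from kn import *
im,d,P,ray=setup('w7'); f=lambda a,b,o:ray(230+a/7-.4,175+b/7-.4,n,n*o)
z=np.load('pics/w7.npz');Rt=R.from_euler('xyz',z['o']).as_matrix()
for o in (-140.7,-138.6):
    a,b=f(326,195,o+35),f(326,482,o+35); c=(a+b)/2
    print('bar top mid rel tool',(Rt.T@(c-z['p'])).round(1),'len',np.linalg.norm(a-b).round(1))
    pts=[(131,334),(187,402),(264,441),(437,421),(503,362)]
    D=np.array([f(*p,o) for p in pts]);q=np.c_[D@ex,D@ey];A=np.c_[2*q,np.ones(5)]; s=np.linalg.lstsq(A,(q**2).sum(1),rcond=None)[0]
    cc=s[0]*ex+s[1]*ey+n*o;print('base',cc.round(1),'rel tool',(Rt.T@(cc-z['p'])).round(1),(1.2-np.arctan2(q[:,1]-s[1],q[:,0]-s[0])).round(2))
    v=b-a;print('q',1.2-np.arctan2(v@ey,v@ex))
E
```

```text
bar top mid rel tool [72.8  0.5  0.5] len 32.4
base [592.7 -88.  135.5] rel tool [107.8   0.    0.3] [2.13 1.7  1.29 0.44 0.01]
q 0.9910783877250567
bar top mid rel tool [70.7  1.3  0.5] len 32.1
base [591.2 -88.  137.1] rel tool [105.7   0.7   0.3] [2.13 1.7  1.29 0.44 0.01]
q 0.9910783877250566
```

Emit:
jog_arm:
  series:
    - [0, 0, 0, 2, 0.05, 0.03, 0.35]
    - [0, 0, 0, 2, 0, 0, 0.35]
    - [0, 0, 0, 2, 0, 0, 0.35]
    - [0, 0, 0, 1.5, 0, 0, 0.35]
    - [0, 0, 0, 0.8, 0, 0, 0.35]
    - [0, 0, 0, 0.6, 0, 0, 0.35]
    - [0, 0, 0, 0, 0, 0, 0.35]
    - [0, 0, 0, 0, 0, 0, 0.35]

```text
clock: 15.55
eef_pos: [585.0, -86.8, 153.5]
tcp_rot: [-1.79, 1.116, -0.112]
contact_force: [0.3, -0.3, 0.2]
opening: 0.349
```

```bash
python3 - <<'E'
from kn import *
base=np.array([592,-87.9,136.5]); go(Rk(0.99),base+17*n); shot('w8')
E
```

```text
rotvec deg [ 0.39 -0.07  0.05] 0.4
shift cm (new axes) [ 0.14  0.11 -0.01] (cur axes) [ 0.14  0.11 -0.01]
q [-0.16  0.23  2.12  0.07  0.35 -1.9 ]
w8 15.55 [585.  -86.8 153.5]
[[ 0.437 -0.896 -0.084]
 [-0.049 -0.118  0.992]
 [-0.898 -0.429 -0.095]]
```

View pics/w8.png

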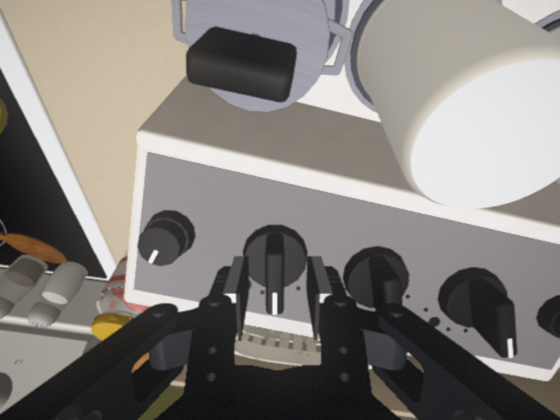

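Fingers straddle the right heat knob's bar symmetrically at (275,275), and the neighbouring knobs are clear. Close gently and turn clockwise by 0.71 rad (40.7°).

Emit:
jog_arm:
  series:
    - [0, 0, 0, 0.1, 0.08, 0, 0.2]
    - [0, 0, 0, 0, 0, 0, 0]
    - [0, 0, 0, 0, 0, 0, 0]
    - [0, 0, 0, 0, 0, 0, 0]
    - [0, 0, 0, 0, 0, 0, 0]
    - [0, 0, 0, 0, 0, 0, 0]
  force: 20

```text
clock: 16.2
eef_pos: [584.7, -88.0, 152.6]
tcp_rot: [-1.792, 1.115, -0.115]
contact_force: [-2.8, -8.6, 2.3]
opening: 0.101
```

Emit:
jog_arm:
  series:
    - [0, 0, 0, 0, 0, -0.12, 0]
    - [5.1, 0, 0, 0, 0, 0, 0]
    - [5.1, 0, 0, 0, 0, 0, 0]
    - [5.1, 0, 0, 0, 0, 0, 0]
    - [5.1, 0, 0, 0, 0, 0, 0]
    - [5.1, 0, 0, 0, 0, 0, 0]
    - [5.1, 0, 0, 0, 0, 0, 0]
    - [5.1, 0, 0, 0, 0, 0, 0]
    - [5.1, 0, 0, 0, 0, 0, 0]
    - [0, 0, 0, 0, 0, 0, 0]
    - [0, 0, 0, 0, 0, 0, 0]
    - [0, 0, 0, 0, 0, 0, 0]

```text
clock: 17.4
eef_pos: [584.7, -88.3, 152.6]
tcp_rot: [-1.078, 1.115, -0.112]
contact_force: [-4.1, -0.5, 5.5]
opening: 0.097
```

```bash
python3 - <<'E'
from kn import *
base=np.array([592,-87.9,136.5]); go(Rk(1.70),base+17*n); shot('w9'); print(r.sense()['contact_force'])
E
```

```text
rotvec deg [ 0.29 -0.01  0.12] 0.3
shift cm (new axes) [0.06 0.11 0.07] (cur axes) [0.06 0.11 0.07]
q [-0.17  0.23  2.12  0.07  0.34 -1.19]
w9 17.4 [584.7 -88.3 152.6]
[[ 0.437 -0.733  0.521]
 [-0.049  0.559  0.828]
 [-0.898 -0.388  0.208]]
[-4.29528382 -1.31082589  4.45334594]
```

View pics/w9.png

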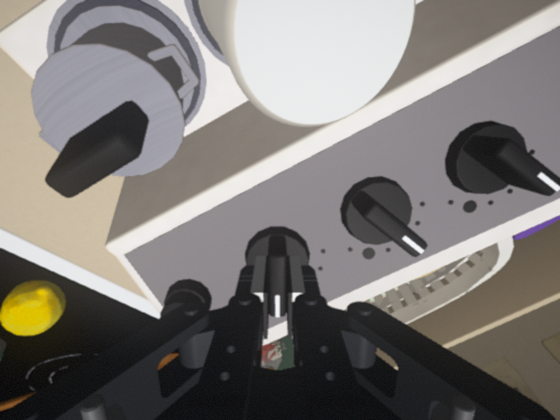

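Emit:
jog_arm:
  series:
    - [0, 0, 0, 0, 0, 0, 0.28]
    - [0, 0, 0, 0, 0, 0, 0.28]
    - [0, 0, 0, 0, 0, 0, 0.28]
    - [0, 0, 0, 0, 0, 0, 0.28]
    - [0, 0, 0, -0.5, 0, 0, 0.28]
    - [0, 0, 0, -1.5, 0, 0, 0.28]
    - [0, 0, 0, -2.5, 0, 0, 0.28]
    - [0, 0, 0, -2.5, 0, 0, 0.28]
    - [0, 0, 0, -2, 0, 0, 0.28]
    - [0, 0, 0, 0, 0, 0, 0.28]
    - [0, 0, 0, 0, 0, 0, 0.28]

```text
clock: 18.55
eef_pos: [545.5, -83.8, 233.2]
tcp_rot: [-1.078, 1.115, -0.112]
contact_force: [-0.7, 1.1, 0.3]
opening: 0.283
```

```bash
python3 - <<'E'
from kn import *
shot('w10'); im=np.load('pics/w10.npz')['im']; save('w10a',cv2.resize(im[150:270,210:330],None,fx=5,fy=5,interpolation=cv2.INTER_CUBIC))
im,d=r.grab_frame('side'); np.savez('pics/s10',im=im,d=d); save('s10c',cv2.resize(im[100:280,150:350],None,fx=3,fy=3))
E
```

```text
w10 18.55 [545.5 -83.8 233.2]
[[ 0.437 -0.733  0.521]
 [-0.049  0.559  0.828]
 [-0.898 -0.388  0.208]]
```

View pics/w10.png

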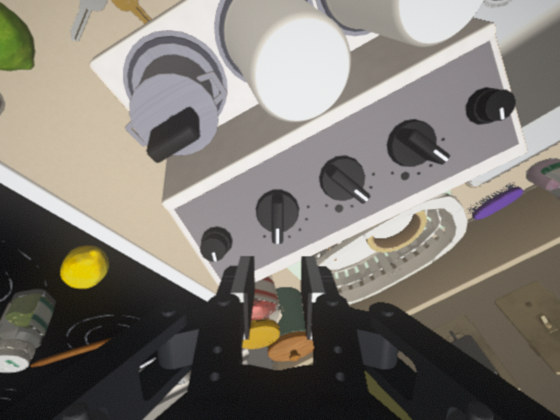

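View pics/w10a.png

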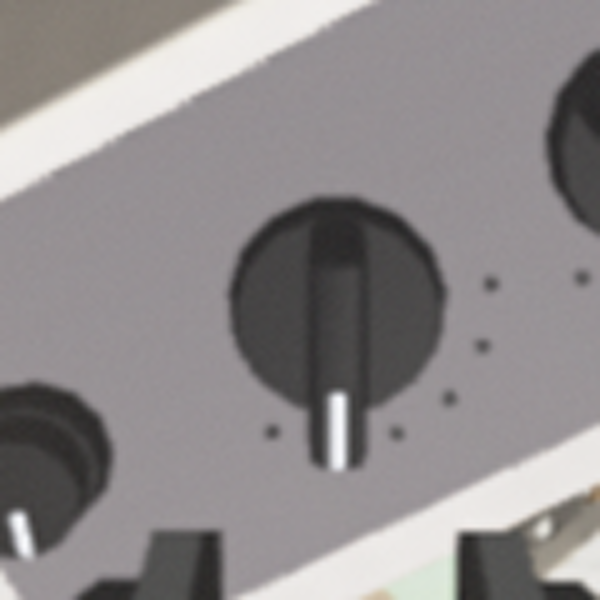

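View pics/s10c.png

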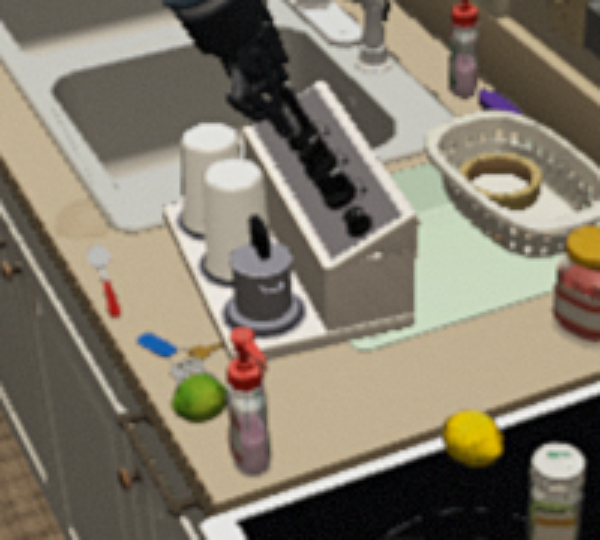

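```bash
python3 - <<'E'
from kn import *
im,d,P,ray=setup('w10'); f=lambda a,b,h:ray(210+a/5-.4,150+b/5-.4,n,n*(-139.6+h))
a,b=f(338,395,35),f(338,470,35);v=b-a;print('q',1.2-np.arctan2(v@ey,v@ex))
pts=[(272,432),(397,432),(449,398),(483,346),(491,284)]
D=np.array([f(*p,0) for p in pts]);q=np.c_[D@ex,D@ey];A=np.c_[2*q,np.ones(5)]; s=np.linalg.lstsq(A,(q**2).sum(1),rcond=None)[0]
print((1.2-np.arctan2(q[:,1]-s[1],q[:,0]-s[0])).round(2)); c=f(338,470,35);print('tip from axis q',1.2-np.arctan2(c@ey-s[1],c@ex-s[0]))
m=(im.min(-1)>90)&(abs(P[...,2]-109)<6)&(abs(P[...,0]-492)<45)&(abs(P[...,1]+109)<50);p=P[m];print('lid',p.min(0).round(1),p.max(0).round(1),np.median(p,0).round(1))
s=r.sense();print(s['contact_force'],s['clock'])
E
```

```text
q 1.6957841230996897
[2.12 1.28 0.86 0.44 0.02]
tip from axis q 1.6680248596676006
lid [ 461.  -158.9  103. ] [537.  -76.1 114.9] [ 481.8 -100.7  106.8]
[-0.05876333 -0.0048088   0.33957927] 18.65
```

```bash
python3 - <<'E'
from rig import r
print(r.sign_off())
E
```

```text
the job is handed in; nothing more can be done
None
```

I gripped the steel pot by its lid bar and stood it on the steel disc on the right plate, the only free one. I let it go, then turned the right heat knob clockwise from about 0.99 rad to the large dot, released it and drew the arm back. I handed the job in at about 18.7 s.

**Last checks:**
- **Pot:** its centre measures about (492, -107), against (491.7, -107.5) for the disc. It stood upright on the disc in the side view.
- **Heat knob:** its pointer reads about 1.70 rad along the bar line and 1.67 from the tip, against a target of 1.7.
- **Other things:** the other knobs, beakers, soap bottle and spice jar showed no visible change in the last views. I did not measure them again.
- **Arm:** it touches nothing, and the measured force is near zero.

**Disagreement:** the fixed cameras placed the pot and the disc about 3–6 mm from where the wrist camera did. I used the wrist camera for both, so that offset largely cancels in the placing.

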